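# Fetch the glue bottle from under the low rack with the hand reacher

## Task

The glue bottle has rolled in under the low wire rack, where no hand fits. Take the hand reacher by its grip, slide its open jaws well in over the bottle from the rack's open front, squeeze the trigger until the jaws hold it - firmly enough to draw it, but gently, for it is a soft bottle that must be neither crushed nor rammed against the back - and draw it, still held, right out onto the open bench. Then let the jaws open, back the reacher off so that the bottle lies free, and leave the reacher lying flat on the bench, without touching the bottle with your fingers or shifting the tape rolls, steel weight and tape measure.

Things in the scene. Friction and masses are not known exactly. Their poses are not given: they have to be found in the camera images.
- rack: Low white wire rack, 210 deep x 300 wide x 100 mm high, fixed. Origin: middle of its footprint, on the bench. Its x axis runs from the open front (x = -105 mm) to the back (x = +105 mm), z up. 90 mm clear below; two wire rails, 28 and 62 mm up, close the back; legs at the corners, foot wires along both ends (y = +-150 mm). Carries two rolls of tape.
- rack_front (a point): Middle of the rack's open front edge, 50 mm above the bench; axes as the rack's. A small green cutting mat, 2 mm thick, lies on the bench some 0.55 m in front of the rack: a sliding reacher can catch on its edge.
- reacher: Hand reacher, 405 mm long, 0.27 kg, lying on its side: black grip, orange trigger lever, aluminium tube, black yoke, two jaws with rubber pads. Origin: on the bench under the middle of the grip; x along the tube to the jaws, y to the trigger side, z up. It rests on grip and yoke and slides on the bench. When the fingers close equally on grip and trigger, the tool shifts to +y by half the closing.
- reacher_grip (a point): Middle between grip and trigger, 18 mm above the bench: fingers close here along the reacher's y axis. Flat outer face of the grip at y = -32 mm (36 mm high), of the trigger at +32 mm at rest (6 to 32 mm up). The trigger hinges on a pin 75 mm ahead and goes in 22 mm here; its spring takes 5 N at rest, 8 N at 11 mm, 11 N fully in. Axes as the reacher's.
- reacher_throat (a point): Middle of the yoke's front face between the jaws, 212 mm ahead of the reacher's origin, 27 mm above the bench; jaws reach 93 mm further. Trigger at rest: pads 74 mm apart near the yoke, 106 mm at the tips (130 mm over all); in by 11 mm: parallel, 55 mm apart; fully in: tips meet. Pads stand 12 to 42 mm above the bench. Axes as the reacher's.
- reacher_jaw_l: Jaw on the trigger side (+y); origin at its pin, x = 195 mm, y = +11 mm of the reacher, at bench height. Turns about z by 1.6 times the trigger's angle (0.24 rad when closed on 55 mm). Each jaw presses with about a quarter of what the squeeze on the trigger exceeds its spring.
- reacher_jaw_r: The other jaw (-y), mirrored; pin at x = 195 mm, y = -11 mm.
- bottle: Cream glue bottle with red nozzle, 164 mm long, body 55 mm across and 122 mm long, nozzle 24 mm across, about 0.25 kg; lies on its side under the rack, base to the rack's front, and can roll. Origin: centre of its base, 28 mm above the bench. Its z axis runs from base to nozzle. A jaw force over 8 N squeezes glue out; at most 10 N against the rack.
- bottle_base (a point): Centre of the bottle's base; axes as the bottle's.
- bottle_mid (a point): Centre of the bottle's body, 61 mm from the base on its axis.
- bottle_tip (a point): Tip of the red nozzle, 164 mm from the base on the axis.
- masking_tape: Masking-tape roll, 92 mm across, 24 mm high, loose on the rack. Origin: underside centre. Leave alone.
- foil_tape: Roll of silvery foil tape, 100 mm across, 38 mm high, loose on the rack. Origin: underside centre. Leave alone.
- paper_weight: Ground steel weight with black knob, 40x62x51 mm, loose on the bench. Origin: underside centre. Leave alone.
- tape_rule: Black and yellow pocket tape measure, 32x77x60 mm, loose on the bench. Origin: underside centre. Leave alone.

How it is judged:
On the way, in this order (a step that is already met when the one before it is completed fails the run):
1. under the rack the bottle is held between both jaws, its base at least 50 mm inside them, by fingers squeezing the trigger (contact force between each of reacher_jaw_l, reacher_jaw_r and bottle above 0.8 N and x of bottle_base in the frame of reacher below 0.255 m and x of bottle_tip in the frame of rack_front above 0.12 m and contact force between the fingers and reacher above 2 N), for 0.3 s.
2. the whole bottle is drawn out past the rack's front, still held between both jaws (contact force between each of reacher_jaw_l, reacher_jaw_r and bottle above 0.4 N and x of each of bottle_tip, bottle_base in the frame of rack_front below -0.005 m), for 0.2 s.
At the end, for the whole second after the job is handed in: The bottle lies at rest on the bench (body centre 10 to 40 mm up), wholly in front of the rack's front edge; the reacher lies flat on the bench (0.12 rad, 10 mm), at rest, its throat in front of the rack and at least 135 mm from the middle of the bottle's body, not touching the bottle (x of each of bottle_tip, bottle_base in the frame of rack_front below -0.002 m and height (world z) of bottle_mid between 0.01 and 0.04 m and linear speed of each of bottle, reacher below 0.02 m/s and distance between reacher_throat and bottle_mid above 0.135 m and contact force between reacher and bottle below 0.1 N and x of reacher_throat in the frame of rack_front below 0 m and angle between reacher's own z axis and vertical below 0.12 rad and height (world z) of reacher between -0.01 and 0.01 m).
It fails at once if a jaw squeezes the bottle with more than 8 N (contact force between any of reacher_jaw_l, reacher_jaw_r and bottle above 8 N).
It fails at once if the bottle is pressed against the rack with more than 10 N (contact force between bottle and rack above 10 N).
It fails at once if the fingers touch the bottle (contact force between the fingers and bottle above 0.5 N).
It fails at once if a tape roll, the steel weight or tape measure is moved more than 25 mm (distance of any of masking_tape, foil_tape, paper_weight, tape_rule from where it was at the start of the episode above 0.025 m).
It also fails if it takes over 61 s, if anything falls off the work surface, if the arm or the gripper's body presses on something with over 40 N, if the wrist force passes 120 N, or if a joint passes its speed limit or range.

## Robot

A 7-joint arm with a two-finger parallel gripper is mounted at the origin on a cart in front of the work surface, level with it; the furniture and walls round the work are solid. World frame = base frame: x ahead of the robot, y to its left, z up, the work surface at z = 0. Lengths are in m, angles in rad, forces in N, time in s.
With the tool pointing down it reaches from about 0.4 to 0.85 m from the base axis. Payload 10.4 kg.
Tool frame: the origin (TCP) lies midway between the tips of the shut fingers; the grasp point (between the pads) lies 19 mm behind it; z points along the fingers, y is the line along which they close (so a half turn about z gives the same grasp; the last joint's range is limited). The gripper opens to 87 mm and grips with 3 to 60 N. Pads are 19 mm wide; open, the fingers measure 117 mm over their backs; the gripper's body (75 mm by 190 mm) begins 51 mm behind the grasp point.
Start: joints at [-1.243, 0.332, -0.065, 1.46, 0.022, 1.35, -0.088], TCP at [0.215, 0.587, 0.223] pointing down, gripper open.
Joint ranges: [-2.6, 2.6], [-0.5, 2.12], [-1.47, 1.34], [0.16, 2.42], [-1.27, 4.41], [0.06, 2.06], [-2.6, 2.6]. Speed limits (rad/s): [2.22, 2.22, 2.79, 2.79, 3.14, 3.14, 3.14].

## Interface

Orientations are given as a unit quaternion [x, y, z, w].
In Python, from bench import r gives the robot as it stands.
- The arm moves only by the tool apply_moves, never from a script. Its argument "steps" is a list of rows, each a list of 7 numbers: the turn, a rotation vector about the tool's x, y, z in rad, then the shift along the tool's x, y, z in mm, then the opening, from -1 (shut) to 1 (fully open). In form: [[ax, ay, az, x, y, z, claw], ...]. A call has 1 to 20 rows; each row is the pose to reach, as a shift and turn from the pose commanded when the call began, along the tool's axes at that moment; what a row does not reach only later rows make up. A row lasts 1/12 s, in which the tool goes at most 41.7 mm and 7.16 degrees, less where a joint would pass 70% of its speed; a pose out of reach is approached as far as the arm can. A call with a gripper value outside its range is refused whole. The fingers move at their own pace and stop on an object; "force" is the grip in N (left out, the last holds). Time passes only in rows, so rows that repeat a pose let the fingers close. It gives the time, the measured TCP pose, the force, the opening and the grip force at its end, in the units of the state.
- r.read_state(): the state, without advancing time (a new reading comes with each control period).
- r.camera(name): name is "side" or "top" or "wrist"; returns a dict with "pixels" (400x640x3 uint8, red, green, blue), "z_map" (400x640 float32, m along the optical axis (not along the pixel's ray), 0 where there is no reading), "fovy" (degrees; the focal length in pixels is half the picture's height over the tangent of half this angle, whatever the lens; pixels are square), "cx", "cy" (the principal point, pixels), "position" and "orientation" of the camera in the world. Camera axes: x right, y down, z forward; pixel columns grow to the right and rows downward; lengths in m; the calibration is good to about 2 mm. A picture is of the moment at which its call begins.
- r.close_job(): hands the job in; it is judged then, once.
The state is a dict: "time": time; "joint_positions": joint angles; "joint_vel": joint speeds; "joint_torque": joint torques, N m; "ee_pos": TCP position; "eef_rot": TCP orientation; "ft_force": force on the tool from outside, world axes, zero at the start; "torque": the same for the moment, N m; "width": finger opening in m; "grip_force": force on a finger pad.
Only numpy, scipy, OpenCV 4.12 (cv2) and the standard library are available. Lean on these libraries where they do the work, as an engineer would, in place of code of your own. Each camera call takes 0.05 s, during which the arm holds its last target. There are 200 camera calls.

## Working session

There is one attempt and no reset: what is moved stays moved. The work goes in short steps, Python scripts to look and compute and a tool call to move; the robot and the scene stay as the last step left them, time stands still between calls to the robot, and variables do not carry over. Pictures are saved under pics/ and viewed, at most 11 in all, crops included, and the job is handed in when it is done.

Besides the shell and the picture viewer there is one more tool, called after "Emit:" as name(argument=value, ...), one argument or row to a line, values as JSON. apply_moves: Moves the arm, as the interface text tells. Its arguments: {"type":"object","properties":{"steps":{"type":"array","items":{"type":"array","items":{"type":"number"}}},"force":{"type":"number"}},"required":["steps"]}

```bash
mkdir -p pics
cat > h.py <<'E'
import numpy as np, cv2, json
from scipy.spatial.transform import Rotation as R
from bench import r
def cam(n,save=None):
    c=r.camera(n); p=c["pixels"]
    if save: cv2.imwrite("pics/"+save,p[:,:,::-1])
    c["f"]=200/np.tan(np.radians(c["fovy"])/2); c["R"]=R.from_quat(c["orientation"]).as_matrix()
    c["hsv"]=cv2.cvtColor(np.ascontiguousarray(p),cv2.COLOR_RGB2HSV)
    return c
def ray(c,u,v,z):
    u=np.asarray(u,float);v=np.asarray(v,float)
    d=np.stack([(u-c["cx"])/c["f"],(v-c["cy"])/c["f"],np.ones_like(u)],-1)@c["R"].T
    o=np.array(c["position"]); return o+d*((z-o[2])/d[...,2])[...,None]
def pts(c):
    v,u=np.mgrid[:400,:640]; d=np.stack([(u-c["cx"])/c["f"],(v-c["cy"])/c["f"],np.ones(u.shape)],-1)
    return (d*c["z_map"][...,None])@c["R"].T+np.array(c["position"])
E
python3 - <<'E'
from h import *
for n in("top","side"):
    c=cam(n,n+"0.png"); print(n,c["fovy"],c["position"],c["R"].round(2).tolist())
print(r.read_state())
E
```

```text
top 44.98829857752369 [ 0.36595739 -0.01554506  1.46631922] [[0.02, -0.98, 0.17], [-1.0, -0.02, -0.02], [0.03, -0.17, -0.98]]
side 55.648808695006046 [ 0.30715366 -0.95922425  0.56995795] [[0.95, -0.12, 0.27], [-0.3, -0.41, 0.86], [0.0, -0.9, -0.43]]
{'time': 0.1, 'joint_positions': array([-1.24257655,  0.33279992, -0.0647168 ,  1.46087172,  0.02159914,
        1.3498976 , -0.08846528]), 'joint_vel': array([ 7.63475414e-05, -5.38777913e-04, -2.19456176e-04, -1.48736110e-03,
       -2.59587584e-04, -1.28175910e-04,  1.05324141e-04]), 'joint_torque': array([ 1.55175581e-03, -6.24546146e+01,  2.46634620e-02, -3.90720391e+01,
       -6.14582584e-02,  3.64378968e-02,  1.08159443e-04]), 'ee_pos': array([0.21466485, 0.58660238, 0.22183214]), 'eef_rot': array([ 1.74477288e-01,  9.84660990e-01, -6.34752962e-04, -8.59417312e-05]), 'ft_force': array([-0.22260476, -0.38594273,  0.40102826]), 'torque': array([-0.02009937,  0.031772  ,  0.02523876]), 'grip_force': 0.0, 'width': 0.08717323414266419}
```

View pics/top0.png

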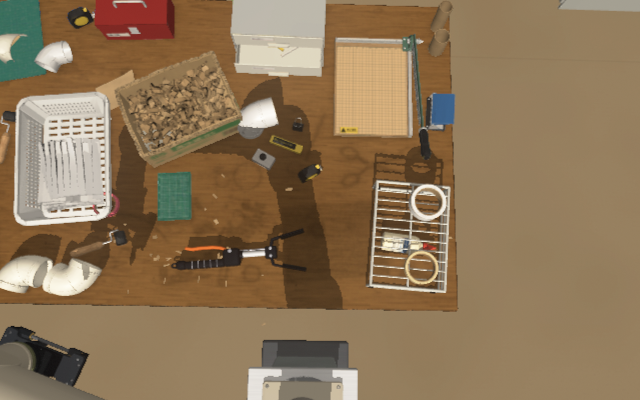

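View pics/side0.png

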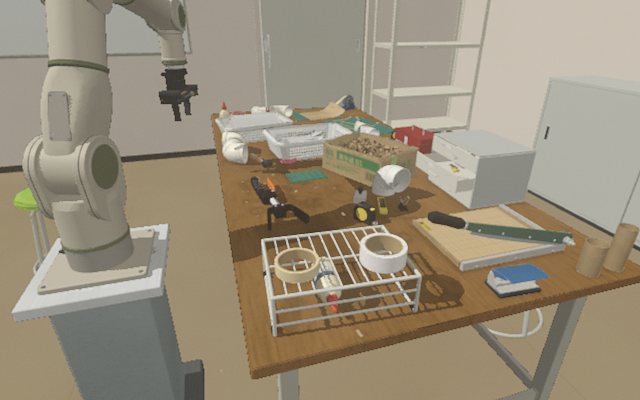

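The top view shows the reacher at about (172–305, 250–268), its trigger facing up in the image (+x world). The rack is at (370–450, 182–290). The bottle lies under it with its base near (383, 240) and its nozzle at (432, 246).

Run:
```python
from h import *
c=cam("top"); P=pts(c); 
im=c["pixels"][160:310,155:465,::-1]; cv2.imwrite("pics/crop0.png",cv2.resize(im,None,fx=2.5,fy=2.5,interpolation=cv2.INTER_CUBIC))
h=c["hsv"]; z=P[...,2]
def rep(n,m,zz):
    v,u=np.nonzero(m); Q=ray(c,u,v,zz); mu=Q.mean(0); w,V=np.linalg.eigh(np.cov(Q[:,:2].T)); print(n,len(u),mu.round(3),"axis",V[:,1].round(3),"ext",Q.min(0).round(3),Q.max(0).round(3)); return Q
box=lambda a,b,x,y:(np.mgrid[:400,:640][1]>=a)&(np.mgrid[:400,:640][1]<=b)&(np.mgrid[:400,:640][0]>=x)&(np.mgrid[:400,:640][0]<=y)
rep("orange",box(165,245,235,275)&(h[...,0]<16)&(h[...,1]>190)&(h[...,2]>150),0.03)
b=box(160,310,225,280)
rep("dark-jaws",box(274,308,225,275)&(z>0.03),0.042)
rep("tall reacher",b&(z>0.015),0.03)
rep("grip",box(160,240,255,275)&(z>0.015),0.036)
rep("yoke",box(240,275,240,270)&(z>0.015),0.036)
rep("red",box(420,440,235,255)&((h[...,0]<6)|(h[...,0]>174))&(h[...,1]>150),0.03)
rep("bottle",box(375,440,230,256)&(z>0.02)&(z<0.075),0.05)
Q=rep("rack",box(360,460,175,300)&(z>0.085)&(z<0.106),0.1)
print(cv2.minAreaRect((Q[:,:2]*1000).astype(np.float32)))
for u,v in[(376,182),(451,184),(369,288),(446,291)]: print(u,v,ray(c,u,v,.1).round(3))
for k,(u,v) in dict(weight=(263,158),rule=(310,172)).items(): print(k,ray(c,u,v,.04).round(3))
rep("mat",box(150,195,165,225)&(h[...,0]>70)&(h[...,0]<95)&(h[...,1]>80),0.0)
```

```text
orange 126 [0.491 0.303 0.03 ] axis [-0.064  0.998] ext [0.484 0.244 0.03 ] [0.498 0.359 0.03 ]
dark-jaws 268 [0.487 0.053 0.042] axis [-0.997 -0.079] ext [ 0.426 -0.     0.042] [0.553 0.097 0.042]
tall reacher 1487 [0.471 0.202 0.03 ] axis [-0.137  0.991] ext [0.404 0.    0.03 ] [0.555 0.396 0.03 ]
grip 598 [0.447 0.284 0.036] axis [-0.12   0.993] ext [0.417 0.194 0.036] [0.472 0.395 0.036]
yoke 377 [0.48  0.134 0.036] axis [-0.09   0.996] ext [0.442 0.091 0.036] [0.519 0.196 0.036]
red 54 [ 0.51  -0.362  0.03 ] axis [0.251 0.968] ext [ 0.502 -0.384  0.03 ] [ 0.52  -0.348  0.03 ]
bottle 649 [ 0.516 -0.29   0.05 ] axis [0.089 0.996] ext [ 0.48  -0.395  0.05 ] [ 0.557 -0.219  0.05 ]
rack 1978 [ 0.528 -0.294  0.1  ] axis [-1.     0.026] ext [ 0.375 -0.414  0.1  ] [ 0.694 -0.178  0.1  ]
((534.3009033203125, -296.5544128417969), (217.5325469970703, 307.0447082519531), 86.1688003540039)
376 182 [ 0.687 -0.198  0.1  ]
451 184 [ 0.687 -0.417  0.1  ]
369 288 [ 0.383 -0.178  0.1  ]
446 291 [ 0.378 -0.395  0.1  ]
weight [0.768 0.139 0.04 ]
rule [ 0.728 -0.005  0.04 ]
mat 1406 [0.653 0.412 0.   ] axis [-0.995 -0.095] ext [0.579 0.358 0.   ] [0.729 0.465 0.   ]
```

View pics/crop0.png

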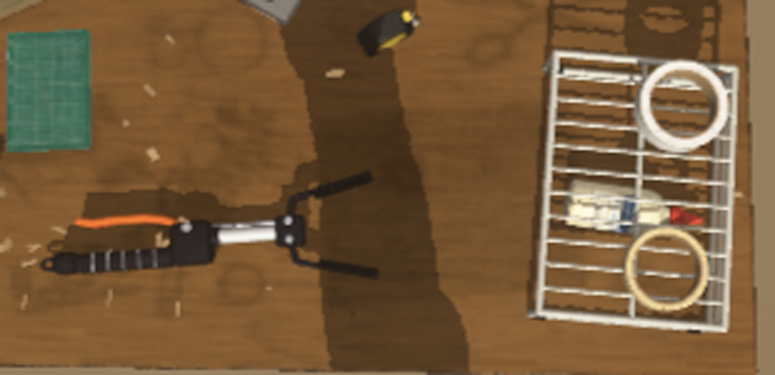

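The crop shows the jaw tips at full-image pixels (303, 231) and (306, 269), the yoke at (271, 252), the bottle base at (383, 241.6) and the bottle tip at (436, 247). I'll work out the poses and the first move from these.

```bash
cat >> h.py <<'E'
def delta(pos,ydir):
    """shift (mm) and rotvec in the tool axes for a target TCP, pointing down, tool y along ydir (world xy)"""
    s=r.read_state(); T=R.from_quat(s["eef_rot"]); y=np.array([*ydir,0.]);y/=np.linalg.norm(y); z=np.array([0,0,-1.])
    G=R.from_matrix(np.stack([np.cross(y,z),y,z],1))
    print("rot",(T.inv()*G).as_rotvec().round(3),"mm",(T.inv().apply(np.array(pos)-s["ee_pos"])*1000).round(1),"t",round(s["time"],2))
E
python3 - <<'E'
from h import *
c=cam("top")
q=lambda u,v,z:ray(c,u,v,z)[:2]
b,t=q(383,241.6,.04),q(436,247,.028); a=(t-b)/np.linalg.norm(t-b); print("bottle",b,t,np.linalg.norm(t-b),a)
jl,jr=q(303.4,230.8,.042),q(305.8,269.2,.042); m=(jl+jr)/2; d=(jl-jr); d/=np.linalg.norm(d); x=np.array([d[1],-d[0]]); print("tips",jl,jr,"xaxis",x)
yk=q(271,252,.04); gx=m-yk; gx/=np.linalg.norm(gx); print("yoke",yk,gx)
x=(x+gx)/2; print("origin",m-.3*x)
delta([*(m-.3*x),.13],[-x[1],x[0]])
E
```

```text
bottle [ 0.52021553 -0.22675113] [ 0.50860581 -0.38799769] 0.1616639682020488 [-0.07181389 -0.99741805]
tips [0.54718409 0.01042853] [0.43416597 0.00053608] xaxis [ 0.08719635 -0.99619114]
yoke [0.48254687 0.10417518] [ 0.08208021 -0.99662573]
origin [0.46528355 0.30440483]
rot [-1.000e-03  1.000e-03  1.135e+00] mm [-332.3 -178.9   92.2] t 0.2
```

Emit:
apply_moves(
  steps=[
    [0,0,1.135,-332,-179,92,1],
    [0,0,1.135,-332,-179,92,1],
    [0,0,1.135,-332,-179,92,1],
    [0,0,1.135,-332,-179,92,1],
    [0,0,1.135,-332,-179,92,1],
    [0,0,1.135,-332,-179,92,1],
    [0,0,1.135,-332,-179,92,1],
    [0,0,1.135,-332,-179,92,1],
    [0,0,1.135,-332,-179,92,1],
    [0,0,1.135,-332,-179,92,1],
    [0,0,1.135,-332,-179,92,1],
    [0,0,1.135,-332,-179,92,1],
    [0,0,1.135,-332,-179,92,1],
    [0,0,1.135,-332,-179,92,1],
  ],
  force=4,
)

```text
time: 1.37
ee_pos: [0.4641, 0.3064, 0.1308]
eef_rot: [0.675, 0.738, 0.0, -0.0]
ft_force: [0.7, -0.5, -0.4]
width: 0.087
grip_force: 0.0
```

Run:
```python
from h import *
c=cam("wrist","w1.png"); print(c["position"],c["R"].round(2).tolist(),r.read_state()["ee_pos"])
P=pts(c);h=c["hsv"]
m=(h[...,0]<16)&(h[...,1]>190)&(h[...,2]>140)&(P[...,2]>.015)
print("orange",P[m].mean(0),P[m].min(0),P[m].max(0))
```

```text
[0.45742957 0.37197644 0.29229044] [[1.0, 0.09, 0.02], [0.09, -0.97, -0.24], [0.0, 0.24, -0.97]] [0.46414646 0.3063259  0.13080865]<stdin>:5: RuntimeWarning: Mean of empty slice.
  ret = um.true_divide(
Traceback (most recent call last):
ValueError: zero-size array to reduction operation minimum which has no identity
```

View pics/w1.png

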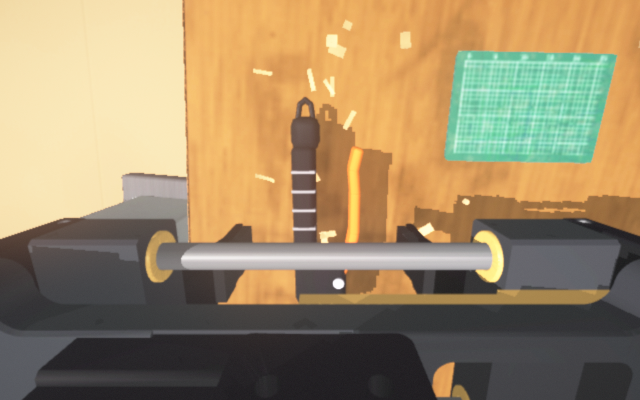

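The wrist view shows the grip at columns 292–318 and the trigger at 347–361 on row 200. The trigger pin is at (338, 283), and everything sits centred between the fingers.

Run:
```python
from h import *
c=cam("wrist")
for n,u,v,z in [("gripL",292,200,.018),("gripR",318,200,.018),("trL",348,200,.03),("trR",360,200,.03),("pin",338,283,.038),("trend",356,148,.03)]: print(n,ray(c,u,v,z).round(4))
print(r.read_state()["eef_rot"])
```

```text
gripL [0.4323 0.3017 0.018 ]
gripR [0.4579 0.304  0.018 ]
trL [0.4861 0.3095 0.03  ]
trR [0.4974 0.3105 0.03  ]
pin [0.4846 0.2267 0.038 ]
trend [0.488  0.3583 0.03  ]
[ 6.75460624e-01  7.37395989e-01  2.58649544e-04 -1.83385070e-04]
```

Emit:
apply_moves(
  steps=[
    [0,0,0,0,0,40,1],
    [0,0,0,0,0,80,1],
    [0,0,0,0,0,110,1],
    [0,0,0,0,0,126,1],
    [0,0,0,0,0,126,1],
    [0,0,0,0,0,126,-1],
    [0,0,0,0,0,126,-1],
    [0,0,0,0,0,126,-1],
    [0,0,0,0,0,126,-1],
    [0,0,0,0,0,126,-1],
    [0,0,0,0,0,126,-1],
  ],
  force=4,
)

```text
time: 2.38
ee_pos: [0.4652, 0.3052, 0.005]
eef_rot: [0.676, 0.737, 0.001, -0.0]
ft_force: [-0.2, 1.0, 2.4]
width: 0.064
grip_force: 4.0
```

Run:
```python
from h import *
s=r.read_state(); print(s["width"],s["grip_force"],s["ft_force"],s["ee_pos"])
cam("top","t2.png")
# tool yaw target along bottle axis a ; reacher x = a
a=np.array([-.0718,-.9974]); base=np.array([.5202,-.2268])
for L in (.42,.33,.235): 
    o=base-a*L; delta([*o,s["ee_pos"][2]],[-a[1],a[0]])
```

```text
0.06404761536626795 3.999821736990725 [-0.22464444  0.95043342  2.3732204 ] [0.46522455 0.30516827 0.00499717]
rot [ 0.    -0.001  0.157] mm [-1.199e+02  7.520e+01 -1.000e-01] t 2.43
rot [ 0.    -0.001  0.157] mm [-2.088e+02  6.120e+01 -1.000e-01] t 2.43
rot [ 0.    -0.001  0.157] mm [-3.026e+02  4.630e+01 -2.000e-01] t 2.43
```

Emit:
apply_moves(
  steps=[
    [0,0,0.01,-5,3,0,-1],
    [0,0,0.03,-17,11,0,-1],
    [0,0,0.045,-30,19,0,-1],
    [0,0,0.06,-44,27,0,-1],
    [0,0,0.078,-58,36,0,-1],
    [0,0,0.095,-72,45,0,-1],
    [0,0,0.115,-86,54,0,-1],
    [0,0,0.135,-100,63,0,-1],
    [0,0,0.15,-112,70,0,-1],
    [0,0,0.157,-120,75,0,-1],
    [0,0,0.157,-120,75,0,-1],
    [0,0,0.157,-120,75,0,-1],
  ],
  force=4,
)

```text
time: 3.43
ee_pos: [0.5507, 0.1897, 0.0044]
eef_rot: [0.733, 0.681, -0.0, 0.001]
ft_force: [1.5, -3.4, 3.8]
width: 0.0632
grip_force: 4.0
```

Run:
```python
from h import *
c=cam("top"); s=r.read_state(); print(s["width"],s["ee_pos"])
cv2.imwrite("pics/crop3.png",cv2.resize(c["pixels"][190:300,210:460,::-1],None,fx=3.2,fy=3.2,interpolation=cv2.INTER_CUBIC))
```

```text
0.0635991762125548 [0.5502239  0.19050758 0.00442221]
```

View pics/crop3.png

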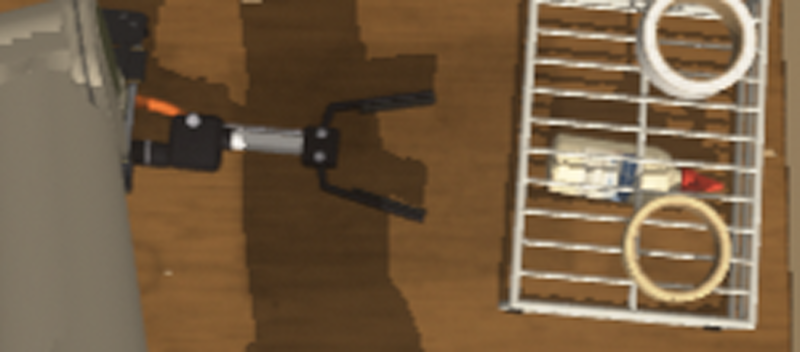

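The reacher tips are at crop (433, 97) and (424, 215), with the yoke at (320, 147). The bottle base is centred at (553, 166) and the nozzle tip at (723, 187), so it is nearly aligned.

```bash
cat > m.py <<'E'
from h import *
def meas(c,jl,jr,yk,b,t,ox=210,oy=190,k=3.2):
    q=lambda p,z:ray(c,ox+p[0]/k,oy+p[1]/k,z)[:2]
    jl,jr,yk,b,t=q(jl,.042),q(jr,.042),q(yk,.042),q(b,.03),q(t,.028)
    m=(jl+jr)/2; n=lambda v:v/np.linalg.norm(v)
    a=n(t-b); d=n(jl-jr); x1=np.array([d[1],-d[0]]); x2=n(m-yk)
    ang=lambda v:np.arctan2(v[0],-v[1])
    per=np.array([-a[1],a[0]])
    print("bottle",b,t,np.linalg.norm(t-b),"ang",ang(a),"reacher ang tips",ang(x1),"yoke",ang(x2))
    print("yoke off axis",(yk-b)@per,"tips mid off",(m-b)@per,"tips along",(m-b)@a,"yoke along",(yk-b)@a)
E
python3 - <<'E'
from m import *
c=cam("top"); meas(c,(433,97),(424,215),(320,147),(553,166),(723,187))
s=r.read_state();print(s["ee_pos"],s["eef_rot"]); y=R.from_quat(s["eef_rot"]).as_matrix()[:,1];print("tool ang",np.arctan2(-y[1],y[0]))
E
```

```text
bottle [ 0.52045931 -0.22766628] [ 0.50428351 -0.38771305] 0.16086213016406092 ang -0.1007272110618098 reacher ang tips -0.06495719503581417 yoke -0.05825927579633817
yoke off axis -0.010177247080429688 tips mid off -0.005894619114384561 tips along -0.11746720367681798 yoke along -0.2182503714965067
[0.54993819 0.1911021  0.00440499] [ 7.32030602e-01  6.81271610e-01 -2.74809606e-04  3.39425241e-04]
tool ang 0.0717994300439479
```

Emit:
apply_moves(
  steps=[
    [0,0,0.005,-5,2,0,-1],
    [0,0,0.01,-15,4,0,-1],
    [0,0,0.015,-27,5,0,-1],
    [0,0,0.02,-40,6,0,-1],
    [0,0,0.02,-54,6,0,-1],
    [0,0,0.02,-68,6,0,-1],
    [0,0,0.02,-82,6,0,-1],
    [0,0,0.02,-95,6,0,-1],
    [0,0,0.02,-105,6,0,-1],
    [0,0,0.02,-110,6,0,-1],
    [0,0,0.02,-110,6,0,-1],
  ],
  force=4,
)

```text
time: 4.45
ee_pos: [0.5478, 0.0794, 0.0044]
eef_rot: [0.74, 0.673, -0.0, 0.0]
ft_force: [0.2, -1.0, -0.8]
width: 0.064
grip_force: 4.0
```

Run:
```python
from h import *
c=cam("top"); s=r.read_state(); print(s["width"],s["ee_pos"],s["ft_force"])
cv2.imwrite("pics/crop4.png",cv2.resize(c["pixels"][190:300,210:460,::-1],None,fx=3.2,fy=3.2,interpolation=cv2.INTER_CUBIC))
```

```text
0.06386055752662644 [0.54787051 0.08053443 0.00440863] [ 0.87316145 -0.81216186 -0.88358212]
```

View pics/crop4.png

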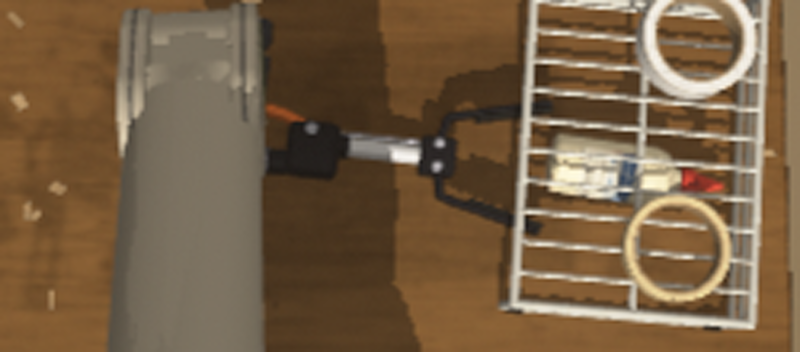

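The tips are at (550, 107) and (538, 229), the yoke is at (437, 155), and the bottle has not moved.

Run:
```python
from m import *
c=cam("top"); meas(c,(550,107),(538,229),(437,155),(553,166),(723,187))
```

```text
bottle [ 0.52045931 -0.22766628] [ 0.50428351 -0.38771305] 0.16086213016406092 ang -0.1007272110618098 reacher ang tips -0.0998878032529686 yoke -0.09626422564743305
yoke off axis -0.004379502523317539 tips mid off -0.003933368985102477 tips along -0.009763909235809774 yoke along -0.10972627404865722
```

Emit:
apply_moves(
  steps=[
    [0,0,0,-4,0,0,-1],
    [0,0,0,-12,0,0,-1],
    [0,0,0,-22,0,0,-1],
    [0,0,0,-32,0,0,-1],
    [0,0,0,-43,0,0,-1],
    [0,0,0,-54,0,0,-1],
    [0,0,0,-64,0,0,-1],
    [0,0,0,-72,0,0,-1],
    [0,0,0,-78,0,0,-1],
    [0,0,0,-80,0,0,-1],
    [0,0,0,-80,0,0,-1],
  ],
  force=4,
)

```text
time: 5.47
ee_pos: [0.5406, 0.0011, 0.0045]
eef_rot: [0.739, 0.674, -0.0, 0.0]
ft_force: [0.5, -0.2, -1.0]
width: 0.0639
grip_force: 4.0
```

Emit:
apply_moves(
  steps=[
    [0,0,0,0,0,0,-1],
    [0,0,0,0,0,0,-1],
    [0,0,0,0,0,0,-1],
    [0,0,0,0,0,0,-1],
    [0,0,0,0,0,0,-1],
    [0,0,0,0,0,0,-1],
  ],
  force=9,
)

```text
time: 5.97
ee_pos: [0.5407, 0.0021, 0.0045]
eef_rot: [0.739, 0.674, 0.0, -0.0]
ft_force: [0.2, 1.4, -1.6]
width: 0.0533
grip_force: 9.0
```

Emit:
apply_moves(
  steps=[
    [0,0,0,0,0,0,-1],
    [0,0,0,0,0,0,-1],
    [0,0,0,0,0,0,-1],
    [0,0,0,0,0,0,-1],
  ],
  force=14,
)

```text
time: 6.3
ee_pos: [0.5407, 0.0019, 0.0045]
eef_rot: [0.739, 0.674, 0.0, -0.0]
ft_force: [-0.1, 1.6, -1.4]
width: 0.0523
grip_force: 14.0
```

Emit:
apply_moves(
  steps=[
    [0,0,0,0,0,0,-1],
    [0,0,0,0,0,0,-1],
    [0,0,0,0,0,0,-1],
    [0,0,0,0,0,0,-1],
    [0,0,0,0,0,0,-1],
    [0,0,0,0,0,0,-1],
  ],
  force=21,
)

```text
time: 6.8
ee_pos: [0.5407, 0.0019, 0.0045]
eef_rot: [0.739, 0.674, 0.0, -0.0]
ft_force: [0.9, 1.7, -2.1]
width: 0.0518
grip_force: 21.0
```

Run:
```python
from h import *
c=cam("top"); s=r.read_state(); print(s["width"],s["ee_pos"],s["ft_force"],s["grip_force"])
cv2.imwrite("pics/crop5.png",cv2.resize(c["pixels"][190:300,210:460,::-1],None,fx=3.2,fy=3.2,interpolation=cv2.INTER_CUBIC))
```

```text
0.05156983176926861 [0.54070245 0.00185646 0.00452836] [ 0.75201213  1.63437375 -1.38924092] 21.04149248604699
```

View pics/crop5.png

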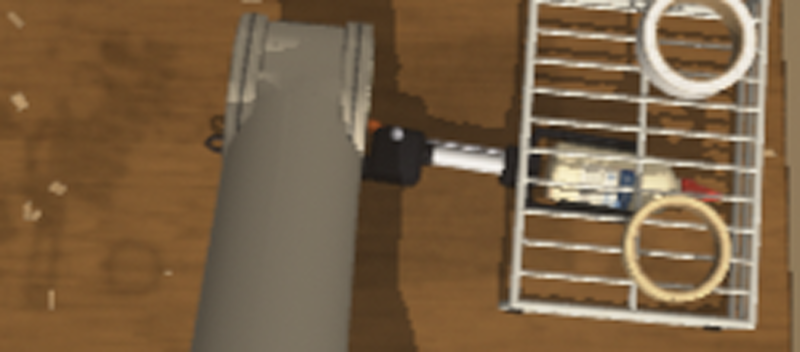

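The bottle is held between both jaws at a width of 51.6 mm and 21 N. I'll draw it out now, drifting toward -x to stay clear of the mat.

Emit:
apply_moves(
  steps=[
    [0,0,0,2,0,0,-1],
    [0,0,0,6,0,0,-1],
    [0,0,0,12,0,0,-1],
    [0,0,0,19,-1,0,-1],
    [0,0,0,27,-2,0,-1],
    [0,0,0,35,-3,0,-1],
    [0,0,0,43,-5,0,-1],
    [0,0,0,51,-7,0,-1],
    [0,0,0,59,-9,0,-1],
    [0,0,0,67,-11,0,-1],
    [0,0,0,75,-13,0,-1],
    [0,0,0,83,-15,0,-1],
    [0,0,0,91,-17,0,-1],
    [0,0,0,99,-19,0,-1],
    [0,0,0,107,-21,0,-1],
    [0,0,0,114,-23,0,-1],
    [0,0,0,119,-24,0,-1],
    [0,0,0,120,-24,0,-1],
    [0,0,0,120,-24,0,-1],
  ],
  force=21,
)

```text
time: 8.43
ee_pos: [0.5278, 0.1245, 0.0046]
eef_rot: [0.739, 0.674, 0.0, -0.0]
ft_force: [0.3, 0.9, -1.2]
width: 0.0518
grip_force: 20.9
```

Run:
```python
from h import *
c=cam("top"); s=r.read_state(); print(s["width"],s["ee_pos"],s["ft_force"],s["grip_force"])
cv2.imwrite("pics/crop6.png",cv2.resize(c["pixels"][190:300,210:460,::-1],None,fx=3.2,fy=3.2,interpolation=cv2.INTER_CUBIC))
```

```text
0.05187198300009109 [0.52785872 0.12419542 0.00462789] [ 0.035199    1.8312183  -1.86009451] 20.930379898704814
```

View pics/crop6.png

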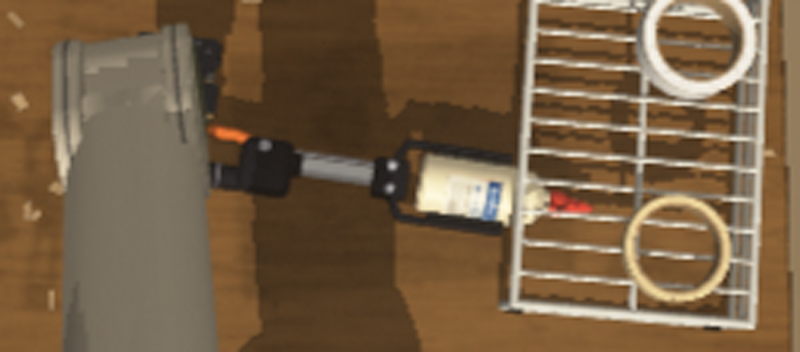

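The bottle is half out and still held. I'll continue the draw.

Emit:
apply_moves(
  steps=[
    [0,0,0,2,0,0,-1],
    [0,0,0,6,-1,0,-1],
    [0,0,0,13,-2,0,-1],
    [0,0,0,21,-4,0,-1],
    [0,0,0,30,-6,0,-1],
    [0,0,0,39,-8,0,-1],
    [0,0,0,48,-11,0,-1],
    [0,0,0,57,-14,0,-1],
    [0,0,0,66,-17,0,-1],
    [0,0,0,75,-20,0,-1],
    [0,0,0,84,-23,0,-1],
    [0,0,0,93,-26,0,-1],
    [0,0,0,102,-28,0,-1],
    [0,0,0,110,-29,0,-1],
    [0,0,0,116,-30,0,-1],
    [0,0,0,120,-30,0,-1],
    [0,0,0,120,-30,0,-1],
    [0,0,0,120,-30,0,-1],
    [0,0,0,120,-30,0,-1],
    [0,0,0,120,-30,0,-1],
  ],
  force=21,
)

```text
time: 10.15
ee_pos: [0.5091, 0.2458, 0.0047]
eef_rot: [0.739, 0.674, 0.0, -0.0]
ft_force: [0.2, 1.1, -1.6]
width: 0.0521
grip_force: 20.9
```

Run:
```python
from h import *
c=cam("top"); s=r.read_state(); print(s["width"],s["ee_pos"],s["ft_force"],s["grip_force"])
h=c["hsv"]; v,u=np.nonzero(((h[...,0]<5)|(h[...,0]>174))&(h[...,1]>160)&(np.mgrid[:400,:640][1]>320)&(np.mgrid[:400,:640][1]<440)&(np.mgrid[:400,:640][0]>225)&(np.mgrid[:400,:640][0]<290))
Q=ray(c,u,v,.03); print("red",len(u),Q.mean(0),Q.min(0),u.max())
cv2.imwrite("pics/crop7.png",cv2.resize(c["pixels"][180:300,150:460,::-1],None,fx=2.5,fy=2.5,interpolation=cv2.INTER_CUBIC))
```

```text
0.05220075655783195 [0.50908796 0.24567912 0.00464468] [ 0.27932003  1.95338956 -2.37255458] 20.946394629354472
red 57 [ 0.46637886 -0.11572622  0.03      ] [ 0.45797987 -0.13869766  0.03      ] 353
```

View pics/crop7.png

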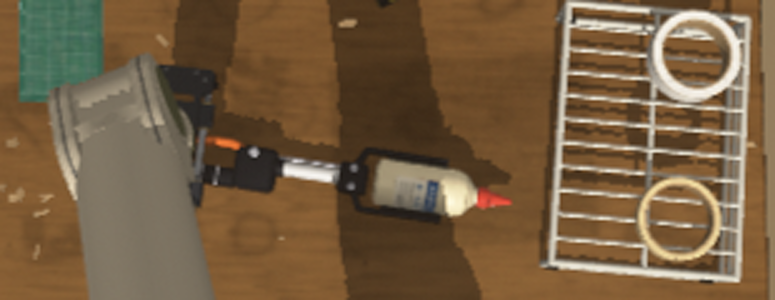

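Emit:
apply_moves(
  steps=[
    [0,0,0,0,0,0,0.25],
    [0,0,0,0,0,0,0.3],
    [0,0,0,0,0,0,0.35],
    [0,0,0,0,0,0,0.4],
    [0,0,0,0,0,0,0.44],
    [0,0,0,0,0,0,0.44],
    [0,0,0,0,0,0,0.44],
    [0,0,0,0,0,0,0.44],
  ],
  force=4,
)

```text
time: 10.87
ee_pos: [0.509, 0.2457, 0.0046]
eef_rot: [0.739, 0.674, 0.0, -0.0]
ft_force: [0.8, -1.1, -1.4]
width: 0.064
grip_force: 4.0
```

Run:
```python
from h import *
c=cam("top"); s=r.read_state(); print(s["width"],s["ee_pos"],s["ft_force"],s["grip_force"])
cv2.imwrite("pics/crop8.png",cv2.resize(c["pixels"][180:300,150:460,::-1],None,fx=2.5,fy=2.5,interpolation=cv2.INTER_CUBIC))
```

```text
0.06417388354699494 [0.50896272 0.24570404 0.00453698] [ 0.14454584 -0.09503733 -1.03640874] 3.9987075572116737
```

View pics/crop8.png

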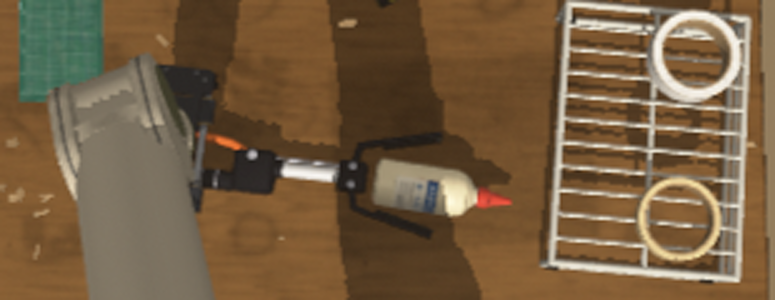

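The jaws are open and the bottle lies free between them, slightly nearer the -x jaw. Backing off.

Emit:
apply_moves(
  steps=[
    [0,0,0,3,-2,0,-1],
    [0,0,0,8,-4,0,-1],
    [0,0,0,16,-5,0,-1],
    [0,0,0,25,-6,0,-1],
    [0,0,0,34,-8,0,-1],
    [0,0,0,43,-10,0,-1],
    [0,0,0,52,-12,0,-1],
    [0,0,0,61,-14,0,-1],
    [0,0,0,70,-16,0,-1],
    [0,0,0,78,-18,0,-1],
    [0,0,0,83,-18,0,-1],
    [0,0,0,85,-18,0,-1],
    [0,0,0,85,-18,0,-1],
    [0,0,0,85,-18,0,0.6],
    [0,0,0,85,-18,0,1],
    [0,0,0,85,-18,0,1],
    [0,0,0,85,-18,0,1],
    [0,0,0,85,-18,0,1],
  ],
  force=4,
)

```text
time: 12.42
ee_pos: [0.499, 0.3318, 0.0047]
eef_rot: [0.739, 0.674, 0.0, -0.0]
ft_force: [0.7, 0.8, -0.7]
width: 0.0851
grip_force: 0.0
```

Emit:
apply_moves(
  steps=[
    [0,0,0,0,0,-15,1],
    [0,0,0,0,0,-40,1],
    [0,0,0,0,0,-75,1],
    [0,0,0,0,0,-110,1],
    [0,0,0,0,0,-140,1],
    [0,0,0,0,0,-150,1],
    [0,0,0,0,0,-150,1],
    [0,0,0,0,0,-150,1],
  ],
)

```text
time: 13.08
ee_pos: [0.4988, 0.332, 0.1544]
eef_rot: [0.739, 0.674, 0.0, -0.0]
ft_force: [0.3, 1.3, -0.9]
width: 0.0869
grip_force: 0.0
```

Run:
```python
from h import *
c=cam("top"); s=r.read_state(); print(s["width"],s["ee_pos"],s["ft_force"],s["time"])
cv2.imwrite("pics/crop9.png",cv2.resize(c["pixels"][140:300,150:460,::-1],None,fx=2.5,fy=2.5,interpolation=cv2.INTER_CUBIC))
```

```text
0.08712616419072344 [0.49831708 0.33167007 0.1533774 ] [ 0.09537036 -1.17973242 -0.66856865] 13.1333
```

View pics/crop9.png

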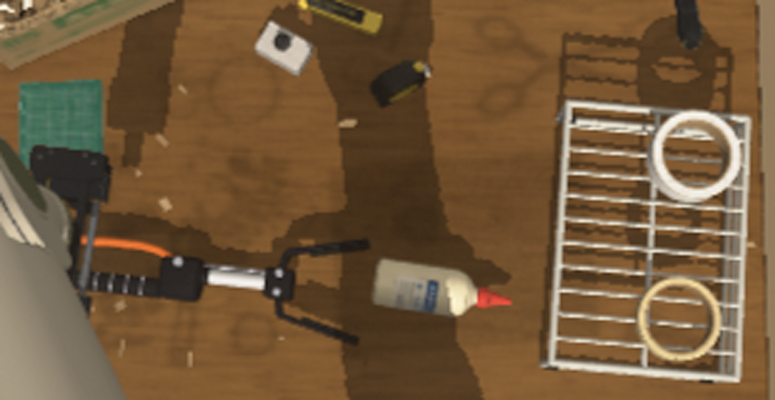

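The bottle lies free on the bench in front of the rack. The throat, near (295, 283), is about 160 mm from the bottle's middle at (430, 287), and the reacher lies flat.

```bash
python3 -c "
from bench import r
print(r.close_job())"
```

```text
the job is handed in; nothing more can be done
None
```

The job is handed in at about 13 s with no verdict returned: the bottle was held under the rack, drawn out and released, and it now lies free on the open bench with the reacher flat and backed off about 160 mm.

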